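Cure glued inlay blanks on a lever-indexed lamp carousel

ROBOT

A 7-joint arm with a two-finger parallel gripper is mounted at the origin on a cart in front of the work surface, level with it; the furniture and walls round the work are solid. World frame = base frame: x ahead of the robot, y to its left, z up, the work surface at z = 0. Lengths are in m, angles in rad, forces in N, time in s.
With the tool pointing down it reaches from about 0.35 to 0.9 m from the base axis. Payload 19.9 kg.
Tool frame: the origin (TCP) lies midway between the tips of the shut fingers; the grasp point (between the pads) lies 19 mm behind it; z points along the fingers, y is the line along which they close (so a half turn about z gives the same grasp; the last joint's range is limited). The gripper opens to 94 mm and grips with 3 to 60 N. Pads are 16 mm wide; open, the fingers measure 119 mm over their backs; the gripper's body (75 mm by 177 mm) begins 78 mm behind the grasp point.
Start: joints at [-1.327, 0.417, -0.01, 1.614, 0.005, 1.111, -0.053], TCP at [0.176, 0.6, 0.205] pointing down, gripper open.
Joint ranges: [-2.81, 2.81], [-0.39, 2.02], [-1.27, 1.25], [0.06, 2.57], [-1.19, 4.33], [0.19, 2], [-2.82, 2.82]. Speed limits (rad/s): [1.89, 1.89, 2.39, 2.39, 3.01, 3.01, 3.01].

INTERFACE

Orientations are given as a rotation vector (axis times angle).
In Python, from rig import status, cams, r gives the robot as it stands. The module is installed in compiled form; this text tells all that it offers.
- The arm moves only by the tool jog_arm, never from a script. Its argument "series" is a list of rows, each a list of 3 entries, a list of its own where there are three numbers: the shift along the tool's x, y, z in units of 0.5 m (1.0 is 0.5 m), then the turn about the tool's z in units of 60 degrees (1.0 is 60 degrees), then the finger opening in mm, from 0 to 94. In form: [[[x, y, z], twist, jaw], ...]. A call has 1 to 12 rows; each row is the pose to reach, as a shift and turn from the pose commanded when the call began, along the tool's axes at that moment; what a row does not reach only later rows make up. A row lasts 1/10 s, in which the tool goes at most 50 mm and 8.59 degrees, less where a joint would pass 70% of its speed; a pose out of reach is approached as far as the arm can. A call with a number of a shift or a turn outside -1 to 1 is refused whole. A call with a gripper value outside its range is refused whole. The fingers move at their own pace and stop on an object; the grip force is fixed at half the most. Time passes only in rows, so rows that repeat a pose let the fingers close. It gives the time, the measured TCP pose, the force, the opening and the grip force at its end, in the units of the state.
- status.state(): the state, without advancing time (a new reading comes with each control period).
- cams.camera(name): name is "scene" or "top"; returns (picture, depth): 400x640x3 uint8, red, green, blue; 400x640 float32, m along the optical axis (not along the pixel's ray), 0 where there is no reading.
- cams.camera_model(name): a dict with "fov_y" (degrees; the focal length in pixels is half the picture's height over the tangent of half this angle, whatever the lens; pixels are square), "cx", "cy" (the principal point, pixels), "R" (3x3) and "t" (3): a world point X has camera coordinates R X + t. Camera axes: x right, y down, z forward; pixel columns grow to the right and rows downward; lengths in m; the calibration is good to about 2 mm. A picture is of the moment at which its call begins. camera_model takes no time and is no camera call.
- r.job_done(): hands the job in; it is judged then, once.
The state is a dict: "time": time; "qpos": joint angles; "joint_vel": joint speeds; "effort": joint torques, N m; "tcp_pos": TCP position; "tool_rot": TCP orientation; "force": force on the tool from outside, world axes, zero at the start; "moment": the same for the moment, N m; "gripper_width": finger opening in m; "grip_force": force on a finger pad.
Only numpy, scipy, OpenCV 4.12 (cv2) and the standard library are available. Lean on these libraries where they do the work, as an engineer would, in place of code of your own. Each camera call takes 0.05 s, during which the arm holds its last target. There are 200 camera calls.

TASK

Cure the freshly glued wooden blanks on the lamp carousel: click the table round with its thumb lever to the loading position (brass dot under the lamp), then seat every blank that lies on the bench, inlay up and flat down on the floor of the nest of its own shape. Then click on, one full stroke of the lever per station, so that every loaded blank in turn stops under the lamp for two seconds, first round, then square, hexagon, oblong, and carry on to the loading position again. Turn the table only with the lever, do not bump the lamp and leave the other things on the bench where they are.

Things in the scene. Friction and masses are not known exactly. Their poses are not given: they have to be found in the camera images.
- blank_round_mid (a point): Wooden blank with a freshly glued brass inlay in its upper face: round disc 60 mm in diameter, dark wood, 28 mm high, about 0.11 kg. The point is its centre, 14 mm above its underside; z up when the inlay faces up. Its foot is chamfered all round (3 mm in, 4 mm up). May be absent.
- blank_square_mid (a point): Wooden blank with a freshly glued brass inlay in its upper face: square block 54 x 54 mm, mid-brown wood, 28 mm high, about 0.11 kg. The point is its centre, 14 mm above its underside; z up when the inlay faces up. Its foot is chamfered all round (3 mm in, 4 mm up). May be absent.
- blank_hexagon_mid (a point): Wooden blank with a freshly glued brass inlay in its upper face: hexagonal block, 54 mm across the flats and 62 mm across the corners, dark wood; its x axis points at a flat, 28 mm high, about 0.11 kg. The point is its centre, 14 mm above its underside; z up when the inlay faces up. Its foot is chamfered all round (3 mm in, 4 mm up). May be absent.
- blank_oblong_mid (a point): Wooden blank with a freshly glued brass inlay in its upper face: oblong block, 70 mm along its x axis and 42 mm along its y axis, mid-brown wood, 28 mm high, about 0.11 kg. The point is its centre, 14 mm above its underside; z up when the inlay faces up. Its foot is chamfered all round (3 mm in, 4 mm up). May be absent.
- nest_round (a point): The round nest (inside diameter 64 mm) on the turntable, 118 mm from the table's axis, turning with it. Black wall 10 mm high, 5 mm thick round a flat floor (the table top). The point is the centre of a fully seated blank, 14 mm above the floor; x points outward from the table's axis, z up. 2 mm play on each side.
- nest_square (a point): The square nest (58 x 58 mm inside) on the turntable, 118 mm from the table's axis, turning with it. Black wall 10 mm high, 5 mm thick round a flat floor (the table top). The point is the centre of a fully seated blank, 14 mm above the floor; x points outward from the table's axis, z up. 2 mm play on each side.
- nest_hexagon (a point): The hexagonal nest (58 mm across the flats inside; a flat on its x axis) on the turntable, 118 mm from the table's axis, turning with it. Black wall 10 mm high, 5 mm thick round a flat floor (the table top). The point is the centre of a fully seated blank, 14 mm above the floor; x points outward from the table's axis, z up. 2 mm play on each side.
- nest_oblong (a point): The oblong nest (74 mm inside along its x axis, 46 mm along its y axis) on the turntable, 118 mm from the table's axis, turning with it. Black wall 10 mm high, 5 mm thick round a flat floor (the table top). The point is the centre of a fully seated blank, 14 mm above the floor; x points outward from the table's axis, z up. 2 mm play on each side.
- home_dot (a point): Bare station of the turntable with a flat brass dot, 118 mm from the axis (point 14 mm above the table top, turns with it). Loading position: this station under the lamp; then, from above and anticlockwise from the lamp, the nests stand 90 (round), 135 (square), 180 (hexagon) and 225 degrees (oblong) round, clear of the lamp.
- lamp_spot (a point): Fixed spot straight under the curing lamp, 118 mm from the table's axis, 14 mm above the table top. x points from the table's axis outward to the lamp post, z up, and the table's axis is at x = -0.118, y = 0 in this frame.
- lamp: Curing lamp: dark round head 80 mm in diameter, its lens 51 mm above the table top and its top 189 mm above the worktop, on a steel post 72 mm behind the head's centre, 180 mm high. Origin on the table's axis at worktop level, x towards the lamp. Fragile: do not bump it.
- turntable (a joint): Turn of the aluminium turntable (330 mm across, top 40 mm above the worktop, seated blanks 68 mm), rad; grows clockwise seen from above, 0 (or 2 pi) in the loading position. A detent holds it at multiples of 0.785; between, it springs to the nearer. It clicks clockwise only: the nests reach the lamp 2 (round), 3 (square), 4 (hexagon), 5 (oblong) clicks after loading position, back there after 8.
- thumb_lever (a joint): Spring-return thumb lever, rad: 0 at rest, 0.515 at its end stop. A ratchet pawl turns the table one station (45 degrees) per full stroke (past 0.42 is enough): the first 0.17 is idle, then about 5 to 12 N at the paddle, more when fast (push at 30 to 80 mm/s). Let it come back below 0.02 before the next stroke; the table stays.
- thumb_pad (a point): Middle of the lever's upright black paddle, 50 mm above the worktop; the paddle is 10 mm thick (x), 22 mm wide (y) and stands from 16 to 68 mm. Its upright pivot lies 98 mm off along its +y axis (100 mm from the table's axis). Push the paddle along its +x (away from the robot, anticlockwise about the pivot); the stroke is a 50 mm arc. At rest its inner edge is 20 mm outside the table's rim.
- sanding_block: Cork sanding block, 42 x 76 x 27 mm, bystander. Origin at the centre of its underside.
- wax_tin: Round tin with lid, 58 mm in diameter, 26 mm high, bystander. Origin at the centre of its underside.
- scraper: Grey bone scraper lying flat, 84 x 26 x 9 mm, bystander. Origin at the centre of its underside.

How it is judged:
On the way, in this order (a step that is already met when the one before it is completed fails the run):
1. The turntable stands in its loading position, the brass dot under the lamp (within 10 mm) (horizontal distance between home_dot and lamp_spot below 0.01 m), for 0.3 s.
2. With the table in its loading position, every blank is seated flat, inlay up, in the nest of its own shape (horizontal distance between home_dot and lamp_spot below 0.01 m and horizontal distance between blank_round_mid and nest_round below 0.004 m and z of blank_round_mid in the frame of nest_round below 0.002 m and angle between each of blank_round_mid, blank_square_mid, blank_hexagon_mid, blank_oblong_mid's own z axis and vertical below 0.05 rad and horizontal distance between blank_square_mid and nest_square below 0.004 m and z of blank_square_mid in the frame of nest_square below 0.002 m and horizontal distance between blank_hexagon_mid and nest_hexagon below 0.004 m and z of blank_hexagon_mid in the frame of nest_hexagon below 0.002 m and horizontal distance between blank_oblong_mid and nest_oblong below 0.004 m and z of blank_oblong_mid in the frame of nest_oblong below 0.002 m), for 0.3 s.
3. The round blank, seated in its nest, stands under the lamp (within 12 mm) for 1.5 s (horizontal distance between blank_round_mid and nest_round below 0.004 m and z of blank_round_mid in the frame of nest_round below 0.002 m and angle between blank_round_mid's own z axis and vertical below 0.05 rad and horizontal distance between blank_round_mid and lamp_spot below 0.012 m), for 1.5 s.
4. The square blank, seated in its nest, stands under the lamp (within 12 mm) for 1.5 s (horizontal distance between blank_square_mid and nest_square below 0.004 m and z of blank_square_mid in the frame of nest_square below 0.002 m and angle between blank_square_mid's own z axis and vertical below 0.05 rad and horizontal distance between blank_square_mid and lamp_spot below 0.012 m), for 1.5 s.
5. The hexagon blank, seated in its nest, stands under the lamp (within 12 mm) for 1.5 s (horizontal distance between blank_hexagon_mid and nest_hexagon below 0.004 m and z of blank_hexagon_mid in the frame of nest_hexagon below 0.002 m and angle between blank_hexagon_mid's own z axis and vertical below 0.05 rad and horizontal distance between blank_hexagon_mid and lamp_spot below 0.012 m), for 1.5 s.
6. The oblong blank, seated in its nest, stands under the lamp (within 12 mm) for 1.5 s (horizontal distance between blank_oblong_mid and nest_oblong below 0.004 m and z of blank_oblong_mid in the frame of nest_oblong below 0.002 m and angle between blank_oblong_mid's own z axis and vertical below 0.05 rad and horizontal distance between blank_oblong_mid and lamp_spot below 0.012 m), for 1.5 s.
At the end, for the whole second after the job is handed in: Every blank present lies in the nest of its own shape (centre within 4 mm sideways and 2 mm in height of the seated place, upright within 0.05 rad), at rest; the brass dot is under the lamp again (within 10 mm), the table stands still and the thumb lever has sprung back (below 0.05 rad) (all of step 2 and value of joint thumb_lever below 0.05 rad and velocity of joint turntable between -0.05 and 0.05 rad/s and linear speed of each of blank_round, blank_square, blank_hexagon, blank_oblong below 0.02 m/s); the robot touches nothing.
It fails at once if The lamp is bumped (over 6 N) (contact force between lamp and anything else above 6 N).
It fails at once if The table is turned or leaned on with the fingers (over 12 N) instead of being turned with the lever (contact force between the fingers and turntable above 12 N).
It fails at once if A bystander (sanding block, tin or scraper) is pushed out of its place (over 30 mm) (distance of any of sanding_block, wax_tin, scraper from where it was at the start of the episode above 0.03 m).
Of blank_round, blank_square, blank_hexagon, blank_oblong only 2 to 4 are there at a start; the rules pass over those that are not, and their reading is None.
At some moment in a run one of blank_round, blank_square, blank_hexagon, blank_oblong may be knocked a few centimetres aside while the robot is not near it.
Once in a run the grip may slacken for a moment while it holds something.
It also fails if it takes over 210 s, if anything falls off the work surface, if the arm or the gripper's body presses on something with over 40 N, if the wrist force passes 120 N, or if a joint passes its speed limit or range.

## Working session

There is one attempt and no reset: what is moved stays moved. The work goes in short steps, Python scripts to look and compute and a tool call to move; the robot and the scene stay as the last step left them, time stands still between calls to the robot, and variables do not carry over. Pictures are saved under pics/ and viewed, at most 14 in all, crops included, and the job is handed in when it is done.

Besides the shell and the picture viewer there is one more tool, called by a JSON object that holds its "op" and its "data". jog_arm: Moves the arm, as the interface text tells. Shifts and turns lie within -1 to 1; 1 stands for 0.5 m of shift or 60 degrees of turn. Its arguments: {"type":"object","properties":{"series":{"type":"array","items":{"type":"array"}}},"required":["series"]}

```bash
mkdir -p pics; cat > h.py <<'E'
import numpy as np, cv2
from rig import status, cams, r
def grab(n,f=None):
    p,d=cams.camera(n)
    if f: cv2.imwrite('pics/'+f,p[:,:,::-1])
    return p,d
def K(n):
    m=cams.camera_model(n); f=200/np.tan(np.radians(m['fov_y'])/2)
    return f,m['cx'],m['cy'],np.array(m['R']),np.array(m['t'])
def ray(n,u,v,z):
    f,cx,cy,R,t=K(n); o=-R.T@t; d=R.T@np.array([(u-cx)/f,(v-cy)/f,1]); return o+d*(z-o[2])/d[2]
def proj(n,X):
    f,cx,cy,R,t=K(n); c=R@np.array(X)+t; return cx+f*c[0]/c[2],cy+f*c[1]/c[2]
def cloud(n,d):
    f,cx,cy,R,t=K(n); v,u=np.mgrid[:400,:640]; c=np.stack([(u-cx)/f*d,(v-cy)/f*d,d],-1); return (c-t)@R
E
python3 - <<'E'
from h import *
for n in ['scene','top']:
    grab(n,n+'0.png'); m=cams.camera_model(n); print(m)
s=status.state(); print(s['tcp_pos'],s['tool_rot'],s['time'],s['gripper_width'])
E
```

```text
{'fov_y': 47.61770538171581, 'cx': 312.62982915742884, 'cy': 194.62341694892262, 'R': array([[ 0.66471629, -0.74674852,  0.0227794 ],
       [-0.36734505, -0.35323744, -0.86039579],
       [ 0.65054582,  0.5635512 , -0.50911706]]), 't': array([-0.37989959,  0.23937034,  1.06978129])}
{'fov_y': 46.170937010141294, 'cx': 317.55230853022636, 'cy': 192.67255296757318, 'R': array([[-1.72336334e-02, -9.99850991e-01, -9.98933197e-04],
       [-9.92768867e-01,  1.72302540e-02, -1.18798549e-01],
       [ 1.18798059e-01, -1.05562086e-03, -9.92917875e-01]]), 't': array([0.00491925, 0.53216622, 1.21661824])}
[0.17611854 0.59934504 0.20490644] [-4.47407327e-01 -3.10948993e+00  1.65292134e-03] 0.1 0.09393718634170642
```

View pics/top0.png

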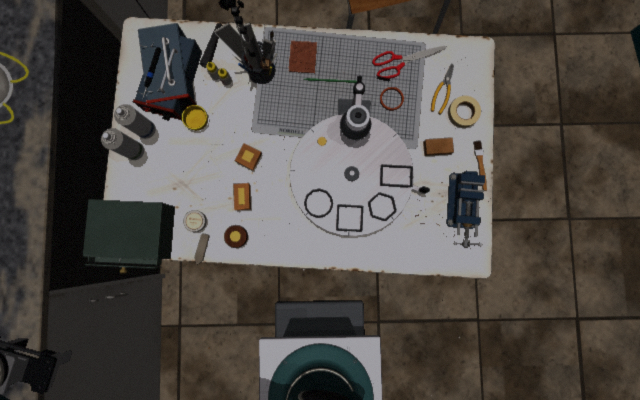

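View pics/scene0.png

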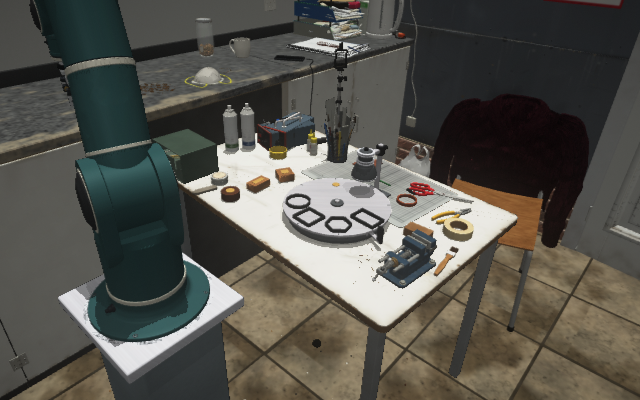

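```bash
cat > m.py <<'E'
from h import *
from scipy.optimize import least_squares
from scipy.spatial.transform import Rotation as Ro
p,d=grab('top','t_a.png'); hsv=cv2.cvtColor(p,cv2.COLOR_RGB2HSV); P=cloud('top',d)
# blanks: saturated orange/brown left of table
m=((hsv[...,0]<25)&(hsv[...,1]>110)&(hsv[...,2]>40)).astype(np.uint8)*255; m[:,:205]=0; m[:140]=0; m[255:]=0
for c in cv2.findContours(m,0,2)[0]:
    if cv2.contourArea(c)<40: continue
    q=np.array([ray('top',*x,0.028)[:2] for x in c[:,0]],np.float32)*1000
    (u,v),_,_=cv2.minAreaRect(c); b=np.zeros_like(m); cv2.drawContours(b,[c],-1,1,-1); b=b>0
    z=P[...,2][b]; t=P[b&(abs(P[...,2]-0.028)<.006)]
    br=b&(hsv[...,2]>170); tt=P[br]
    print('blob',round(u),round(v),cv2.minAreaRect(q),'depth-top n',len(t),t.mean(0).round(4), 'inlay',tt.mean(0).round(4) if len(tt) else 0, 'hsv',np.median(hsv[b],0))
# nests
k=((hsv[...,2]<60)).astype(np.uint8)*255; k[:,:285]=0;k[:,415:]=0;k[:155]=0;k[245:]=0
cs=[]
for c in cv2.findContours(k,cv2.RETR_CCOMP,2)[0]:
    if cv2.contourArea(c)<300: continue
    q=np.array([ray('top',*x,0.05)[:2] for x in c[:,0]],np.float32)*1000
    print('nest',cv2.minAreaRect(q),len(c)); cs.append(cv2.minAreaRect(q)[0])
ym=((hsv[...,0]>12)&(hsv[...,0]<30)&(hsv[...,1]>100)&(hsv[...,2]>120)); ym[:,:305]=0; ym[:,345:]=0; ym[:130]=0; ym[155:]=0
v,u=np.nonzero(ym); dot=ray('top',u.mean(),v.mean(),0.04)[:2]*1000; print('dot',dot)
cs=np.array(cs+[dot]); f=least_squares(lambda a:np.hypot(*(cs-a).T)-118,[600,-50]); print('axis',f.x,f.fun.round(1))
print([ (np.degrees(np.arctan2(*(c-f.x)[::-1]))).round(1) for c in cs])
for n in ['top','scene']:
    pp,dd=(p,d) if n=='top' else grab('scene','s_a.png')
    Q=cloud(n,dd); a=f.x/1000
    w=(abs(Q[...,0]-a[0])<.08)&(Q[...,1]<a[1]-.172)&(Q[...,1]>a[1]-.24)&(Q[...,2]>.03)&(Q[...,2]<.08)
    print(n,'lever pts',w.sum(),Q[w].min(0).round(3),Q[w].max(0).round(3),np.median(Q[w],0).round(3))
s=status.state(); print(s['tcp_pos'],Ro.from_rotvec(s['tool_rot']).as_matrix().round(3))
cv2.imwrite('pics/crop1.png',cv2.resize(p[90:260,180:450,::-1],None,fx=2.9,fy=2.9,interpolation=2))
E
python3 m.py
```

```text
blob 235 236 ((421.2452087402344, 215.601806640625), (52.89320755004883, 52.8352165222168), 0.0650317445397377) depth-top n 359 [0.421  0.215  0.0288] inlay 0 hsv [ 10. 168.  61.]
blob 242 196 ((526.0300903320312, 197.35963439941406), (67.8176498413086, 42.54383087158203), 0.2245900183916092) depth-top n 390 [0.5262 0.1989 0.0285] inlay 0 hsv [ 13. 171. 123.]
blob 481 165 ((599.9513549804688, -443.42626953125), (50.35043716430664, 14.112604141235352), 4.125918865203857) depth-top n 0 [nan nan nan] inlay 0 hsv [ 14. 165. 118.]
blob 248 157 ((634.0363159179688, 181.4031982421875), (54.859703063964844, 54.163639068603516), 63.50090408325195) depth-top n 376 [0.6349 0.1819 0.0286] inlay 0 hsv [ 13. 171. 113.]
blob 438 147 ((651.1175537109375, -333.3121032714844), (73.21357727050781, 38.50746154785156), 88.99909973144531) depth-top n 356 [ 0.6532 -0.3334  0.0271] inlay 0 hsv [ 13. 163.  97.]
nest ((462.3522644042969, -86.24613189697266), (65.2293701171875, 67.49579620361328), 88.36785888671875) 22
nest ((462.2508239746094, -85.08568572998047), (62.65530014038086, 62.722625732421875), 88.7
[... 777 characters left out ...]
0.5  0.6]
[np.float64(176.2), np.float64(175.6), np.float64(-139.1), np.float64(-139.6), np.float64(131.1), np.float64(131.1), np.float64(-94.5), np.float64(-94.6), np.float64(40.3)]
top lever pts 73 [ 0.527 -0.333  0.03 ] [ 0.659 -0.274  0.073] [ 0.535 -0.284  0.058]
scene lever pts 86 [ 0.52  -0.292  0.03 ] [ 0.534 -0.27   0.07 ] [ 0.525 -0.284  0.051]
[0.17616768 0.59945319 0.20509544] [[-0.959  0.282 -0.   ]
 [ 0.282  0.959 -0.001]
 [-0.    -0.001 -1.   ]]m.py:13: RuntimeWarning: Mean of empty slice.
  print('blob',round(u),round(v),cv2.minAreaRect(q),'depth-top n',len(t),t.mean(0).round(4), 'inlay',tt.mean(0).round(4) if len(tt) else 0, 'hsv',np.median(hsv[b],0))
  ret = um.true_divide(
```

View pics/crop1.png

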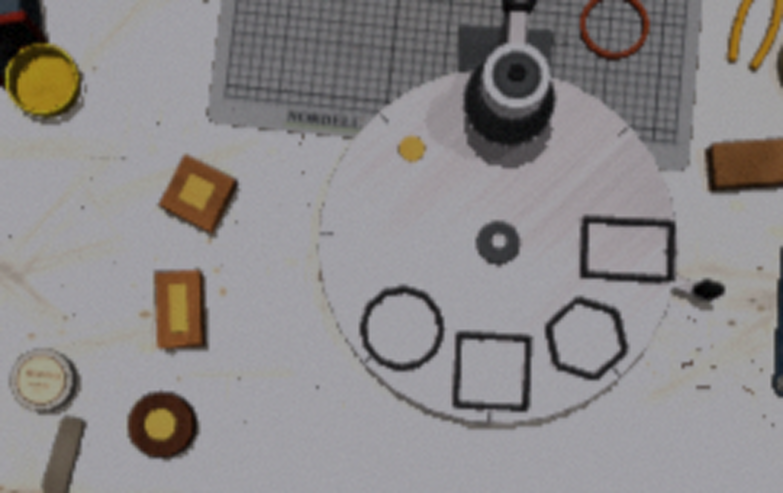

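The top view shows three blanks on the bench (round at px 235,236, oblong at 242,196, square at 248,157) and no hexagon. The dot at (322,142) is one click short of the lamp, and the paddle is at (424,190).

```bash
cat > plan.py <<'E'
# usage: plan(calls) ; each call = list of waypoints (x,y,z,yaw_deg of tool y); prints rows relative to pose at the call's start
from h import *
from scipy.spatial.transform import Rotation as Ro
def pose():
    s=status.state(); M=Ro.from_rotvec(s['tool_rot']).as_matrix()
    return np.array([*s['tcp_pos'],np.degrees(np.arctan2(M[1,1],M[0,1]))])
def plan(calls,start=None):
    c=pose() if start is None else np.array(start,float); print('from',c.round(4),'t',status.state()['time'])
    for call in calls:
        a=np.radians(c[3]); y=np.array([np.cos(a),np.sin(a),0]); z=np.array([0,0,-1.]); x=np.cross(y,z)
        print('--')
        for w in call:
            d=np.array(w[:3])-c[:3]; tw=-((w[3]-c[3]+180)%360-180)
            n=max(np.linalg.norm(d)/.05,abs(tw)/8.59)
            print([(np.array([d@x,d@y,d@z])/.5).round(3).tolist(),round(tw/60,3)],'rows from start %.1f'%n)
        c=np.array(call[-1],float)
E
python3 - <<'E'
from plan import *
plan([[(.36,.15,.25,30)],[(.49,-.287,.15,0)],[(.49,-.287,.035,0)],[(.55,-.287,.035,0),(.556,-.287,.035,0)]])
E
```

```text
from [ 0.1762  0.5995  0.2051 73.627 ] t 0.2
--
[[-0.606, -0.759, -0.09], np.float64(0.727)] rows from start 9.8
--
[[-0.887, -0.212, 0.2], np.float64(0.5)] rows from start 9.3
--
[[0.0, 0.0, 0.23], np.float64(-0.0)] rows from start 2.3
--
[[0.0, 0.12, 0.0], np.float64(-0.0)] rows from start 1.2
[[0.0, 0.132, 0.0], np.float64(-0.0)] rows from start 1.3
```

{"op": "jog_arm", "data": {"series": [[[-0.606,-0.759,-0.09],0.727,0],[[-0.606,-0.759,-0.09],0.727,0],[[-0.606,-0.759,-0.09],0.727,0],[[-0.606,-0.759,-0.09],0.727,0],[[-0.606,-0.759,-0.09],0.727,0],[[-0.606,-0.759,-0.09],0.727,0],[[-0.606,-0.759,-0.09],0.727,0],[[-0.606,-0.759,-0.09],0.727,0],[[-0.606,-0.759,-0.09],0.727,0],[[-0.606,-0.759,-0.09],0.727,0],[[-0.606,-0.759,-0.09],0.727,0],[[-0.606,-0.759,-0.09],0.727,0]]}}

```text
time: 1.4
tcp_pos: [0.3599, 0.15, 0.2506]
tool_rot: [-1.572, -2.72, -0.001]
force: [-0.1, 0.5, 0.3]
gripper_width: 0.0021
grip_force: 0.0
```

{"op": "jog_arm", "data": {"series": [[[-0.887,-0.212,0.2],0.5,0],[[-0.887,-0.212,0.2],0.5,0],[[-0.887,-0.212,0.2],0.5,0],[[-0.887,-0.212,0.2],0.5,0],[[-0.887,-0.212,0.2],0.5,0],[[-0.887,-0.212,0.2],0.5,0],[[-0.887,-0.212,0.2],0.5,0],[[-0.887,-0.212,0.2],0.5,0],[[-0.887,-0.212,0.2],0.5,0],[[-0.887,-0.212,0.2],0.5,0],[[-0.887,-0.212,0.2],0.5,0],[[-0.887,-0.212,0.2],0.5,0]]}}

```text
time: 2.6
tcp_pos: [0.4902, -0.2857, 0.1498]
tool_rot: [-2.219, -2.222, 0.001]
force: [0.6, 0.4, 0.0]
gripper_width: 0.0005
grip_force: 0.0
```

{"op": "jog_arm", "data": {"series": [[[0,0,0.1],0,0],[[0,0,0.2],0,0],[[0,0,0.23],0,0],[[0,0,0.23],0,0]]}}

```text
time: 3.0
tcp_pos: [0.4894, -0.2854, 0.0347]
tool_rot: [-2.218, -2.221, 0.001]
force: [-0.6, -0.7, 1.3]
gripper_width: 0.0008
grip_force: 0.0
```

{"op": "jog_arm", "data": {"series": [[[0,0.012,0],0,0],[[0,0.024,0],0,0],[[0,0.036,0],0,0],[[0,0.048,0],0,0],[[0,0.06,0],0,0],[[0,0.072,0],0,0],[[0,0.084,0],0,0],[[0,0.096,0],0,0],[[0,0.108,0],0,0],[[0,0.12,0],0,0],[[0,0.13,0],0,0],[[0,0.13,0],0,0]]}}

```text
time: 4.2
tcp_pos: [0.555, -0.2873, 0.0352]
tool_rot: [-2.221, -2.221, 0.001]
force: [-3.9, -1.5, -0.2]
gripper_width: 0.0004
grip_force: 1.5
```

```bash
cat > look.py <<'E'
from h import *
import sys
p,d=grab('top'); cv2.imwrite('pics/'+sys.argv[1],cv2.resize(p[90:260,180:450,::-1],None,fx=2.9,fy=2.9,interpolation=2))
hsv=cv2.cvtColor(p,cv2.COLOR_RGB2HSV)
m=(hsv[...,0]>15)&(hsv[...,0]<30)&(hsv[...,1]>100)&(hsv[...,2]>110); m[:,:295]=0;m[:,:][:,415:]=0;m[:85]=0;m[250:]=0
for c in cv2.findContours(m.astype(np.uint8),0,2)[0]:
    if cv2.contourArea(c)<15: continue
    b=c[:,0].mean(0); X=ray('top',*b,.04)[:2]-[.5805,-.0941]; print('yellow',b,X.round(4),'ang from lamp',(np.degrees(np.arctan2(X[1],X[0]))+4.4).round(1))
E
python3 look.py l1.png
```

```text
(no output)
```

View pics/l1.png

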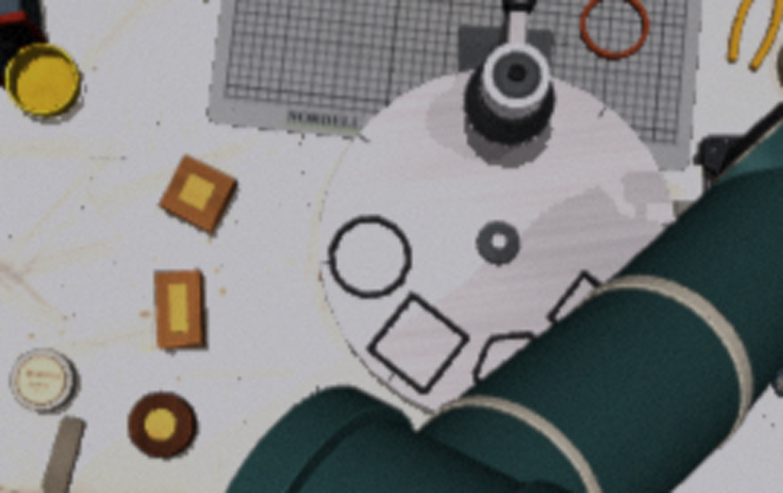

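{"op": "jog_arm", "data": {"series": [[[0,-0.06,0],0,0],[[0,-0.13,0],0,0],[[0,-0.13,0],0,0],[[0,-0.13,-0.2],0,94],[[0,-0.13,-0.4],0,94],[[0,-0.13,-0.4],0,94]]}}

```text
time: 4.85
tcp_pos: [0.4901, -0.2867, 0.1875]
tool_rot: [2.221, 2.222, 0.0]
force: [1.1, -0.1, -0.3]
gripper_width: 0.021
grip_force: 0.0
```

```bash
cat > nests.py <<'E'
from h import *
p,d=grab('top'); hsv=cv2.cvtColor(p,cv2.COLOR_RGB2HSV)
k=((hsv[...,2]<60)&(hsv[...,1]<90)).astype(np.uint8)*255; k[:,:285]=0;k[:,420:]=0;k[:140]=0;k[250:]=0
for c in cv2.findContours(k,cv2.RETR_CCOMP,2)[0]:
    if not 300<cv2.contourArea(c)<1500: continue
    q=np.array([ray('top',*x,0.05)[:2] for x in c[:,0]],np.float32)*1000
    R=cv2.minAreaRect(q); x=np.array(R[0])-[580.5,-94.1]; print('nest',np.round(R[0],1),np.round(R[1],1),round(R[2],1),'r,ang',np.hypot(*x).round(1),(np.degrees(np.arctan2(x[1],x[0]))).round(1))
E
python3 nests.py
python3 - <<'E'
from plan import *
# round blank: grip radial(85.6)
plan([[(.421,.2155,.2,85.6-0)],[(.421,.2155,.012,85.6)]])
E
```

```text
nest [463.5 -86.3] [70.3 65.2] 89.0 r,ang 117.2 176.2
nest [462.2 -85. ] [67.8 62.5] 89.0 r,ang 118.6 175.6
nest [ 491.1 -171.9] [83. 55.] 40.5 r,ang 118.5 -139.0
nest [ 491.4 -171.1] [79.  50.4] 40.6 r,ang 117.8 -139.2
nest [502.8  -5.7] [66.  65.1] 40.7 r,ang 117.7 131.3
nest [502.8  -5.4] [63.8 63.7] 41.3 r,ang 117.9 131.2
from [ 0.4924 -0.2889  0.195  -0.0388] t 4.9
--
[[1.009, -0.144, -0.01], np.float64(-1.427)] rows from start 10.2
--
[[0.0, 0.0, 0.376], np.float64(-0.0)] rows from start 3.8
```

```bash
python3 - <<'E'
from plan import *
plan([[(.44,.0,.2,45)],[(.421,.2155,.08,85.8),(.421,.2155,.015,85.8)],[(.421,.2155,.13,85.8),(.55,.1,.13,85.8),(.5891,.0236,.1,85.8)],[(.5891,.0236,.056,85.8)]])
E
```

```text
from [ 0.4924 -0.2889  0.195  -0.0388] t 4.9
--
[[0.578, -0.105, -0.01], np.float64(-0.751)] rows from start 5.9
--
[[0.332, 0.278, 0.24], np.float64(-0.68)] rows from start 4.9
[[0.332, 0.278, 0.37], np.float64(-0.68)] rows from start 5.7
--
[[0.0, 0.0, -0.23], np.float64(-0.0)] rows from start 2.3
[[-0.274, -0.211, -0.23], np.float64(-0.0)] rows from start 4.2
[[-0.363, -0.358, -0.17], np.float64(-0.0)] rows from start 5.4
--
[[0.0, 0.0, 0.088], np.float64(-0.0)] rows from start 0.9
```

{"op": "jog_arm", "data": {"series": [[[0.578,-0.105,-0.01],-0.751,78],[[0.578,-0.105,-0.01],-0.751,78],[[0.578,-0.105,-0.01],-0.751,78],[[0.578,-0.105,-0.01],-0.751,78],[[0.578,-0.105,-0.01],-0.751,78],[[0.578,-0.105,-0.01],-0.751,78],[[0.578,-0.105,-0.01],-0.751,78],[[0.578,-0.105,-0.01],-0.751,78],[[0.578,-0.105,-0.01],-0.751,78]]}}

```text
time: 5.8
tcp_pos: [0.4378, 0.0013, 0.1907]
tool_rot: [1.203, 2.902, 0.0]
force: [0.3, -0.4, 0.0]
gripper_width: 0.0781
grip_force: 0.0
```

{"op": "jog_arm", "data": {"series": [[[0.332,0.278,0.24],-0.68,78],[[0.332,0.278,0.24],-0.68,78],[[0.332,0.278,0.24],-0.68,78],[[0.332,0.278,0.24],-0.68,78],[[0.332,0.278,0.24],-0.68,78],[[0.332,0.278,0.24],-0.68,78],[[0.332,0.278,0.24],-0.68,78],[[0.332,0.278,0.24],-0.68,78],[[0.332,0.278,0.24],-0.68,78]]}}

```text
time: 6.7
tcp_pos: [0.4188, 0.2165, 0.071]
tool_rot: [0.118, 3.138, 0.0]
force: [0.4, -0.4, 0.1]
gripper_width: 0.0781
grip_force: 0.0
```

```bash
python3 - <<'E'
from plan import *
p,d=grab('top','c1.png'); cv2.imwrite('pics/c1c.png',cv2.resize(p[130:260,180:340,::-1],None,fx=3,fy=3)); p,d=grab('scene'); cv2.imwrite('pics/c1s.png',cv2.resize(p[130:250,180:340,::-1],None,fx=3,fy=3))
a=cv2.imread('pics/c1c.png');b=cv2.imread('pics/c1s.png'); cv2.imwrite('pics/c1.png',cv2.resize(np.vstack([a,b]),None,fx=.79,fy=.79)); print(pose())
E
```

```text
[4.18596358e-01 2.16961854e-01 7.09885645e-02 8.57508176e+01]
```

View pics/c1.png

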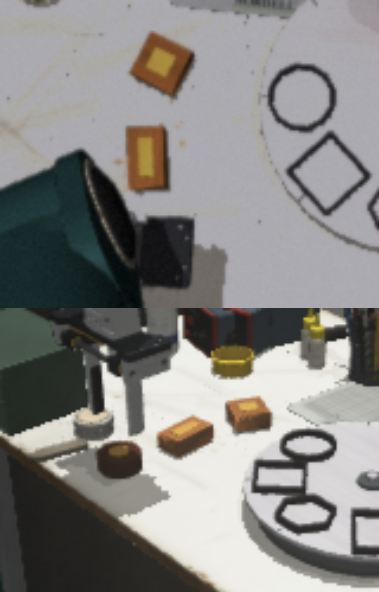

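The scene crop shows the open fingers straddling the round blank at crop (120,455), clear of the tin. I'll descend and grip it.

```bash
python3 - <<'E'
from plan import *
plan([[(.421,.2155,.015,85.8)],[(.421,.2155,.13,85.8),(.55,.1,.13,85.8),(.5891,.0236,.08,85.8)]])
E
```

```text
from [4.18600e-01 2.17000e-01 7.10000e-02 8.57508e+01] t 6.8
--
[[-0.005, -0.003, 0.112], np.float64(-0.001)] rows from start 1.1
--
[[0.0, 0.0, -0.23], np.float64(-0.0)] rows from start 2.3
[[-0.274, -0.211, -0.23], np.float64(-0.0)] rows from start 4.2
[[-0.363, -0.358, -0.13], np.float64(-0.0)] rows from start 5.3
```

{"op": "jog_arm", "data": {"series": [[[-0.005,-0.003,0.05],0,78],[[-0.005,-0.003,0.09],0,78],[[-0.005,-0.003,0.112],0,78],[[-0.005,-0.003,0.112],0,78],[[-0.005,-0.003,0.112],0,40],[[-0.005,-0.003,0.112],0,40],[[-0.005,-0.003,0.112],0,40],[[-0.005,-0.003,0.112],0,40],[[-0.005,-0.003,0.112],0,40]]}}

```text
time: 7.7
tcp_pos: [0.4209, 0.2164, 0.0152]
tool_rot: [0.113, 3.139, 0.001]
force: [-1.0, -0.2, 7.7]
gripper_width: 0.0593
grip_force: 30.0
```

{"op": "jog_arm", "data": {"series": [[[0,0,-0.05],0,40],[[0,0,-0.14],0,40],[[0,0,-0.23],0,40],[[-0.08,-0.06,-0.23],0,40],[[-0.16,-0.13,-0.23],0,40],[[-0.23,-0.19,-0.23],0,40],[[-0.3,-0.26,-0.2],0,40],[[-0.34,-0.32,-0.16],0,40],[[-0.36,-0.355,-0.13],0,40],[[-0.363,-0.358,-0.13],0,40],[[-0.363,-0.358,-0.13],0,40],[[-0.363,-0.358,-0.13],0,40]]}}

```text
time: 8.9
tcp_pos: [0.5886, 0.0257, 0.0802]
tool_rot: [0.111, 3.139, 0.001]
force: [0.1, 0.7, -1.2]
gripper_width: 0.0594
grip_force: 30.0
```

```bash
python3 - <<'E'
from plan import *
plan([[(.5891,.0236,.056,85.8)],[(.5891,.0236,.13,85.8)]])
p,d=grab('top','c2.png'); q,d=grab('scene'); cv2.imwrite('pics/c2.png',np.hstack([cv2.resize(x[b:b+130,a:a+130,::-1],None,fx=3,fy=3) for x,a,b in [(p,250,120),(q,250,130)]]))
E
```

```text
from [5.88600e-01 2.57000e-02 8.02000e-02 8.59398e+01] t 8.9
--
[[-0.001, -0.004, 0.048], np.float64(0.002)] rows from start 0.5
--
[[0.0, 0.0, -0.148], np.float64(-0.0)] rows from start 1.5
```

View pics/c2.png

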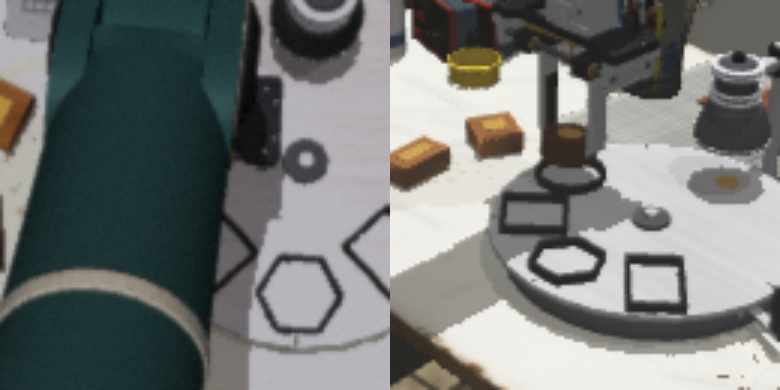

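The blank is held level over the round nest (right half, px 565,150). I'll lower, release and lift.

{"op": "jog_arm", "data": {"series": [[[-0.001,-0.004,0.015],0,40],[[-0.001,-0.004,0.03],0,40],[[-0.001,-0.004,0.04],0,40],[[-0.001,-0.004,0.046],0,40],[[-0.001,-0.004,0.048],0,40],[[-0.001,-0.004,0.05],0,40],[[-0.001,-0.004,0.05],0,40]]}}

```text
time: 9.7
tcp_pos: [0.5896, 0.0229, 0.055]
tool_rot: [0.113, 3.138, 0.001]
force: [-1.3, 2.7, 10.8]
gripper_width: 0.0593
grip_force: 30.0
```

{"op": "jog_arm", "data": {"series": [[[0,0,0],0,74],[[0,0,0],0,74],[[0,0,0],0,74],[[0,0,-0.06],0,74],[[0,0,-0.12],0,74],[[0,0,-0.2],0,74],[[0,0,-0.2],0,74]]}}

```text
time: 10.4
tcp_pos: [0.5912, 0.0222, 0.159]
tool_rot: [0.114, 3.133, 0.002]
force: [0.2, -0.0, 0.1]
gripper_width: 0.074
grip_force: 0.0
```

```bash
cat > nest2.py <<'E'
from plan import *
ax=np.array([580.5,-94.1])
for n,a in [('round',90),('square',135),('hex',180),('obl',225)]:
    b=np.radians(a-4.2); print(n,(ax+118*np.array([np.cos(b),np.sin(b)])).round(1),round(a-4.2,1))
E
python3 nest2.py; python3 - <<'E'
from plan import *
plan([[(.526,.1984,.15,0.3)],[(.526,.1984,.015,0.3)]])
p,d=grab('scene'); cv2.imwrite('pics/c3.png',cv2.resize(p[150:250,260:400,::-1],None,fx=4,fy=4))
E
```

```text
round [589.1  23.6] 85.8
square [503.4  -4.8] 130.8
hex [462.8 -85.5] 175.8
obl [ 491.2 -171.2] 220.8
from [5.91200e-01 2.22000e-02 1.59000e-01 8.58494e+01] t 10.4
--
[[0.155, 0.342, 0.018], np.float64(1.426)] rows from start 10.0
--
[[0.0, 0.0, 0.27], np.float64(-0.0)] rows from start 2.7
```

View pics/c3.png

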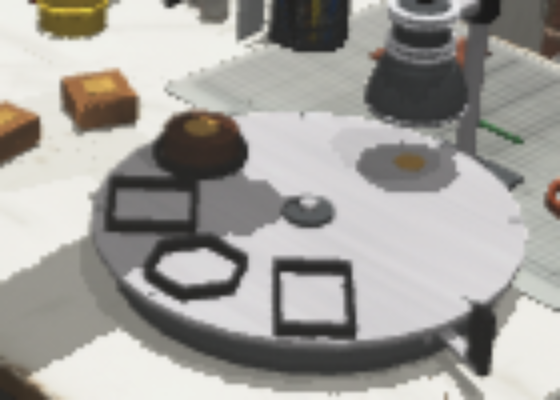

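```bash
python3 - <<'E'
from plan import *
plan([[(.56,.11,.15,40)],[(.526,.1984,.08,0.3)]])
E
```

```text
from [5.90100e-01 2.24000e-02 1.56500e-01 8.58678e+01] t 10.45
--
[[0.073, 0.17, 0.013], np.float64(0.764)] rows from start 5.3
--
[[0.179, 0.062, 0.14], np.float64(0.662)] rows from start 4.6
```

{"op": "jog_arm", "data": {"series": [[[0.073,0.17,0.013],0.764,86],[[0.073,0.17,0.013],0.764,86],[[0.073,0.17,0.013],0.764,86],[[0.073,0.17,0.013],0.764,86],[[0.073,0.17,0.013],0.764,86],[[0.073,0.17,0.013],0.764,86],[[0.073,0.17,0.013],0.764,86]]}}

```text
time: 11.15
tcp_pos: [0.5581, 0.1098, 0.1468]
tool_rot: [-1.328, -2.846, 0.002]
force: [-0.9, 0.2, -0.6]
gripper_width: 0.0862
grip_force: 0.0
```

{"op": "jog_arm", "data": {"series": [[[0.179,0.062,0.14],0.662,86],[[0.179,0.062,0.14],0.662,86],[[0.179,0.062,0.14],0.662,86],[[0.179,0.062,0.14],0.662,86],[[0.179,0.062,0.14],0.662,86],[[0.179,0.062,0.14],0.662,86],[[0.179,0.062,0.14],0.662,86],[[0.179,0.062,0.14],0.662,86]]}}

```text
time: 11.95
tcp_pos: [0.5248, 0.198, 0.0778]
tool_rot: [-2.212, -2.231, 0.0]
force: [-0.9, 0.1, 1.7]
gripper_width: 0.0859
grip_force: 0.0
```

```bash
cat > bl.py <<'E'
from plan import *
def blobs(n='top'):
    p,d=grab(n); hsv=cv2.cvtColor(p,cv2.COLOR_RGB2HSV); P=cloud(n,d)
    m=(hsv[...,0]<30)&(hsv[...,1]>110)&(hsv[...,2]>35)&(P[...,0]>.38)&(P[...,0]<.75)&(P[...,1]>-.23)&(P[...,1]<.29)&(P[...,2]>.02)&(P[...,2]<.09)
    for c in cv2.findContours(m.astype(np.uint8),0,2)[0]:
        if cv2.contourArea(c)<40: continue
        b=np.zeros(m.shape,np.uint8); cv2.drawContours(b,[c],-1,1,-1); z=P[...,2][b>0]; zt=np.percentile(z,80)
        h=.068 if zt>.05 else .028
        if zt>.074: h=zt
        q=np.array([ray(n,*x,h)[:2] for x in c[:,0]],np.float32)*1000; R=cv2.minAreaRect(q)
        print(n,c[:,0].mean(0).round(),np.round(R[0],1),np.round(R[1],1),round(R[2],1),'ztop %.4f'%zt)
if __name__=='__main__': blobs('top'); blobs('scene'); plan([[(.526,.1984,.015,.3)],[(.526,.1984,.13,.3)],[(.4912,-.1712,.13,40.8)]])
E
python3 bl.py
```

```text
top [247. 192.] [528.4 185.3] [67.3 13.4] 0.0 ztop 0.0311
top [306. 169.] [587.7  22.1] [57.2 57.9] 89.0 ztop 0.0710
top [250. 155.] [635.  181.8] [54.  52.1] 62.2 ztop 0.0310
scene [309. 182.] [580.5  21. ] [38.8 50.8] 44.0 ztop 0.0686
scene [257. 181.] [515.5 197.8] [42.2 73.4] 89.0 ztop 0.0288
scene [284. 173.] [624.1 178.2] [60.6 53.8] 61.2 ztop 0.0284
from [0.5249 0.1981 0.078  0.3931] t 12.05
--
[[0.001, 0.002, 0.126], np.float64(0.002)] rows from start 1.3
--
[[0.0, 0.0, -0.23], np.float64(-0.0)] rows from start 2.3
--
[[-0.739, -0.073, 0.0], np.float64(-0.675)] rows from start 7.4
```

{"op": "jog_arm", "data": {"series": [[[0.001,0.002,0.06],0,86],[[0.001,0.002,0.1],0,86],[[0.001,0.002,0.126],0,86],[[0.001,0.002,0.126],0,86],[[0.001,0.002,0.126],0,50],[[0.001,0.002,0.126],0,50],[[0.001,0.002,0.126],0,50],[[0.001,0.002,0.126],0,50],[[0.001,0.002,0.126],0,50]]}}

```text
time: 12.95
tcp_pos: [0.5263, 0.199, 0.0159]
tool_rot: [2.215, 2.227, 0.002]
force: [-1.1, -0.4, 7.0]
gripper_width: 0.0693
grip_force: 29.9
```

{"op": "jog_arm", "data": {"series": [[[0,0,-0.05],0,50],[[0,0,-0.14],0,50],[[0,0,-0.23],0,50],[[0,0,-0.23],0,50]]}}

```text
time: 13.35
tcp_pos: [0.5283, 0.1994, 0.1354]
tool_rot: [2.214, 2.226, 0.011]
force: [0.4, 0.5, -1.9]
gripper_width: 0.0701
grip_force: 29.9
```

{"op": "jog_arm", "data": {"series": [[[-0.07,-0.007,0],-0.06,50],[[-0.14,-0.014,0],-0.13,50],[[-0.21,-0.021,0],-0.19,50],[[-0.28,-0.028,0],-0.26,50],[[-0.35,-0.035,0],-0.32,50],[[-0.42,-0.042,0],-0.38,50],[[-0.49,-0.049,0],-0.45,50],[[-0.56,-0.056,0],-0.51,50],[[-0.63,-0.062,0],-0.58,50],[[-0.69,-0.068,0],-0.63,50],[[-0.739,-0.073,0],-0.675,50],[[-0.739,-0.073,0],-0.675,50]]}}

```text
time: 14.55
tcp_pos: [0.4904, -0.1743, 0.1302]
tool_rot: [1.311, 2.854, -0.001]
force: [0.3, 0.5, -1.1]
gripper_width: 0.0693
grip_force: 29.9
```

```bash
python3 - <<'E'
from plan import *
plan([[(.4912,-.1712,.054,40.8)]])
q,d=grab('scene'); cv2.imwrite('pics/c4.png',cv2.resize(q[150:270,260:420,::-1],None,fx=4,fy=4))
E
```

```text
from [ 0.4904 -0.1743  0.1302 40.6482] t 14.55
--
[[0.004, 0.005, 0.152], np.float64(-0.003)] rows from start 1.5
```

View pics/c4.png

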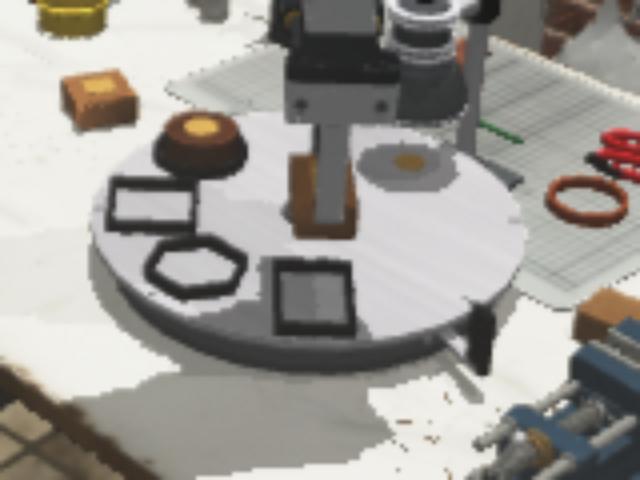

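The oblong is held level above its nest at crop (320,195), in line with it. I'll lower it with no sideways correction.

{"op": "jog_arm", "data": {"series": [[[0,0,0.05],0,50],[[0,0,0.1],0,50],[[0,0,0.12],0,50],[[0,0,0.132],0,50],[[0,0,0.14],0,50],[[0,0,0.146],0,50],[[0,0,0.15],0,50],[[0,0,0.15],0,50],[[0,0,0.15],0,50]]}}

```text
time: 15.5
tcp_pos: [0.4919, -0.1712, 0.0558]
tool_rot: [1.307, 2.855, 0.001]
force: [-1.3, -0.4, 5.3]
gripper_width: 0.07
grip_force: 29.8
```

```bash
python3 - <<'E'
from plan import *
print(pose(),status.state()['force'])
q,d=grab('scene'); P=cloud('scene',d); hsv=cv2.cvtColor(q,cv2.COLOR_RGB2HSV)
m=(hsv[...,1]>110)&(hsv[...,0]<30)&(P[...,0]<.56)&(P[...,1]<-.1)&(P[...,2]>.03)&(P[...,2]<.1); print(m.sum(),np.percentile(P[m],[5,50,95,99],axis=0).round(4))
E
```

```text
[ 0.4918886  -0.17121519  0.05578579 40.79891102] [-1.25335753 -0.39050763  5.30421235]
103 [[ 0.4348 -0.3861  0.0572]
 [ 0.4739 -0.1699  0.0667]
 [ 0.5003 -0.143   0.07  ]
 [ 0.5082 -0.1396  0.0704]]
```

{"op": "jog_arm", "data": {"series": [[[0,0,0],0,82],[[0,0,0],0,82],[[0,0,0],0,82],[[0,0,-0.06],0,82],[[0,0,-0.14],0,82],[[0,0,-0.2],0,82],[[0,0,-0.2],0,82],[[0,0,-0.2],0,82]]}}

```text
time: 16.35
tcp_pos: [0.4915, -0.1707, 0.1552]
tool_rot: [1.307, 2.856, 0.001]
force: [0.2, -0.3, -0.8]
gripper_width: 0.082
grip_force: 0.0
```

```bash
python3 - <<'E'
from plan import *
from bl import blobs
blobs('scene')
plan([[(.52,.06,.156,0)],[(.635,.1817,.08,-27)]])
E
```

```text
scene [338. 220.] [ 476.9 -175.8] [84.2 40.8] 42.7 ztop 0.0681
scene [309. 182.] [580.5  21. ] [38.8 50.8] 44.0 ztop 0.0688
scene [284. 173.] [622.6 176.7] [64.6 55.1] 61.2 ztop 0.0284
from [ 0.4911 -0.1706  0.1545 40.825 ] t 16.4
--
[[0.311, 0.345, -0.003], np.float64(0.68)] rows from start 4.8
--
[[0.243, 0.23, 0.152], np.float64(0.45)] rows from start 3.7
```

{"op": "jog_arm", "data": {"series": [[[0.311,0.345,-0.003],0.68,76],[[0.311,0.345,-0.003],0.68,76],[[0.311,0.345,-0.003],0.68,76],[[0.311,0.345,-0.003],0.68,76],[[0.311,0.345,-0.003],0.68,76],[[0.311,0.345,-0.003],0.68,76],[[0.311,0.345,-0.003],0.68,76]]}}

```text
time: 17.1
tcp_pos: [0.5197, 0.0613, 0.1552]
tool_rot: [-2.218, -2.224, 0.003]
force: [-0.3, -0.4, -0.8]
gripper_width: 0.0758
grip_force: 0.0
```

{"op": "jog_arm", "data": {"series": [[[0.243,0.23,0.152],0.45,76],[[0.243,0.23,0.152],0.45,76],[[0.243,0.23,0.152],0.45,76],[[0.243,0.23,0.152],0.45,76],[[0.243,0.23,0.152],0.45,76],[[0.243,0.23,0.152],0.45,76],[[0.243,0.23,0.152],0.45,76],[[0.243,0.23,0.152],0.45,76]]}}

```text
time: 17.9
tcp_pos: [0.6352, 0.1796, 0.0811]
tool_rot: [2.679, 1.64, 0.001]
force: [-0.2, 0.9, -0.2]
gripper_width: 0.0758
grip_force: 0.0
```

```bash
python3 - <<'E'
from plan import *
from bl import blobs
blobs('scene'); blobs('top')
plan([[(.635,.1817,.015,-27)],[(.635,.1817,.13,-27)],[(.5034,-.0048,.13,-49.2)]])
E
```

```text
scene [339. 222.] [ 477.9 -176.3] [86.  40.9] 39.7 ztop 0.0681
scene [310. 183.] [578.2  18.8] [45.1 50.8] 44.1 ztop 0.0683
scene [285. 173.] [622.1 177.1] [58.2 58.3] 67.8 ztop 0.0284
top [383. 207.] [ 492.5 -170.2] [70.6 44.2] 43.5 ztop 0.0708
top [307. 171.] [587.7  22.1] [57.2 57.9] 89.0 ztop 0.0708
top [251. 158.] [630.7 172.8] [34.1 53.7] 63.7 ztop 0.0311
from [  0.6352   0.1803   0.0811 -27.0253] t 18.0
--
[[0.002, -0.002, 0.132], np.float64(-0.0)] rows from start 1.3
--
[[0.0, 0.0, -0.23], np.float64(-0.0)] rows from start 2.3
--
[[-0.452, -0.065, 0.0], np.float64(0.37)] rows from start 4.6
```

{"op": "jog_arm", "data": {"series": [[[0,0,0.06],0,76],[[0,0,0.1],0,76],[[0,0,0.132],0,76],[[0,0,0.132],0,76],[[0,0,0.132],0,40],[[0,0,0.132],0,40],[[0,0,0.132],0,40],[[0,0,0.132],0,40],[[0,0,0.132],0,40]]}}

```text
time: 18.9
tcp_pos: [0.6356, 0.1812, 0.0153]
tool_rot: [2.678, 1.642, 0.002]
force: [-2.2, -0.2, 6.8]
gripper_width: 0.0536
grip_force: 30.0
```

{"op": "jog_arm", "data": {"series": [[[0,0,-0.05],0,40],[[0,0,-0.14],0,40],[[0,0,-0.23],0,40],[[0,0,-0.23],0,40],[[0,0,-0.23],0,40]]}}

```text
time: 19.4
tcp_pos: [0.6354, 0.1813, 0.1302]
tool_rot: [-2.678, -1.642, -0.003]
force: [-1.1, -0.1, -2.9]
gripper_width: 0.0535
grip_force: 30.0
```

{"op": "jog_arm", "data": {"series": [[[-0.06,-0.008,0],0.05,40],[[-0.12,-0.016,0],0.1,40],[[-0.18,-0.025,0],0.15,40],[[-0.24,-0.034,0],0.2,40],[[-0.3,-0.043,0],0.25,40],[[-0.36,-0.052,0],0.3,40],[[-0.41,-0.06,0],0.34,40],[[-0.452,-0.065,0],0.37,40],[[-0.452,-0.065,0],0.37,40],[[-0.452,-0.065,0],0.37,40]]}}

```text
time: 20.4
tcp_pos: [0.5036, -0.0055, 0.1291]
tool_rot: [-2.944, -1.096, 0.001]
force: [0.5, 0.7, -0.4]
gripper_width: 0.0538
grip_force: 30.0
```

```bash
python3 - <<'E'
from plan import *
from bl import blobs
blobs('scene')
plan([[(.5034,-.0048,.055,-49.2)]])
q,d=grab('scene'); cv2.imwrite('pics/c5.png',cv2.resize(q[150:270,260:420,::-1],None,fx=4,fy=4))
E
```

```text
scene [339. 221.] [ 477.7 -176.6] [86.5 41. ] 39.7 ztop 0.0684
scene [312. 181.] [585.1  15. ] [48.4 36.3] 28.8 ztop 0.0688
from [ 5.03800e-01 -5.10000e-03  1.29200e-01 -4.91293e+01] t 20.45
--
[[-0.0, -0.001, 0.148], np.float64(0.001)] rows from start 1.5
```

View pics/c5.png

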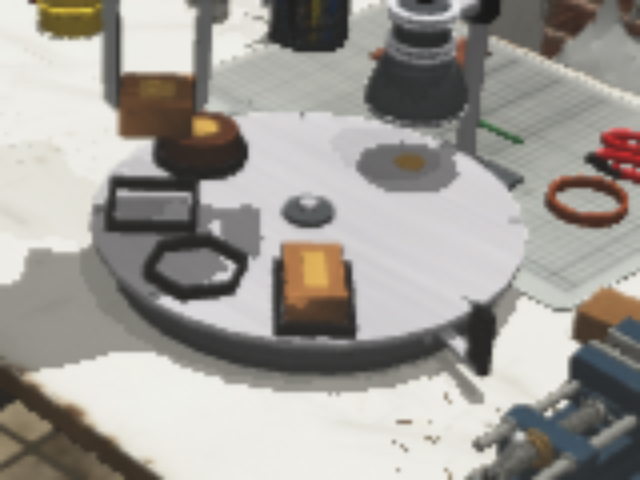

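The oblong sits in its nest at (315,285), and the square hangs level above its own nest at (155,105). I'll lower and release the square.

{"op": "jog_arm", "data": {"series": [[[0,0,0.05],0,40],[[0,0,0.1],0,40],[[0,0,0.12],0,40],[[0,0,0.132],0,40],[[0,0,0.14],0,40],[[0,0,0.146],0,40],[[0,0,0.149],0,40],[[0,0,0.149],0,40],[[0,0,0.149],0,40]]}}

```text
time: 21.4
tcp_pos: [0.503, -0.0048, 0.0552]
tool_rot: [-2.943, -1.096, 0.002]
force: [-4.8, 3.1, -4.2]
gripper_width: 0.0539
grip_force: 29.8
```

{"op": "jog_arm", "data": {"series": [[[0,0,0],0,70],[[0,0,0],0,70],[[0,0,0],0,70],[[0,0,-0.06],0,70],[[0,0,-0.14],0,70],[[0,0,-0.2],0,70],[[0,0,-0.2],0,70],[[0,0,-0.2],0,70]]}}

```text
time: 22.2
tcp_pos: [0.504, -0.0053, 0.1553]
tool_rot: [-2.944, -1.096, -0.002]
force: [0.1, -0.3, -0.7]
gripper_width: 0.07
grip_force: 0.0
```

```bash
python3 - <<'E'
from plan import *
from bl import blobs
blobs('scene')
plan([[(.49,-.22,.15,-15)],[(.49,-.286,.15,0)],[(.49,-.286,.035,0)]])
q,d=grab('scene'); cv2.imwrite('pics/c6.png',cv2.resize(q[150:270,260:420,::-1],None,fx=4,fy=4))
E
```

```text
scene [338. 222.] [ 477.8 -176.5] [86.3 41. ] 39.7 ztop 0.0683
scene [297. 196.] [491.5 -13.5] [75.4 51.6] 43.8 ztop 0.0681
scene [309. 182.] [580.5  21. ] [38.8 50.8] 44.0 ztop 0.0687
from [ 5.03500e-01 -5.40000e-03  1.54600e-01 -4.91735e+01] t 22.25
--
[[-0.301, 0.307, 0.009], np.float64(-0.57)] rows from start 4.3
--
[[-0.128, 0.034, 0.0], np.float64(-0.25)] rows from start 1.7
--
[[0.0, 0.0, 0.23], np.float64(-0.0)] rows from start 2.3
```

View pics/c6.png

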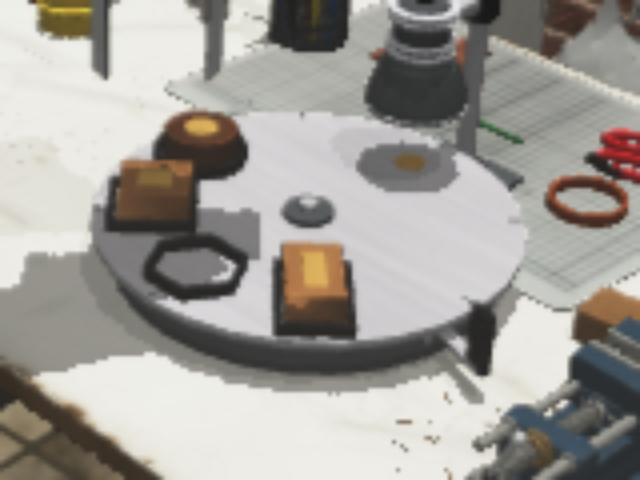

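All three blanks are flat in their nests (tops at 0.068 m). Now the lever.

{"op": "jog_arm", "data": {"series": [[[-0.301,0.307,0.009],-0.57,0],[[-0.301,0.307,0.009],-0.57,0],[[-0.301,0.307,0.009],-0.57,0],[[-0.301,0.307,0.009],-0.57,0],[[-0.301,0.307,0.009],-0.57,0],[[-0.301,0.307,0.009],-0.57,0],[[-0.301,0.307,0.009],-0.57,0]]}}

```text
time: 23.0
tcp_pos: [0.4893, -0.2207, 0.1495]
tool_rot: [-2.494, -1.909, 0.002]
force: [0.2, -0.3, 0.2]
gripper_width: 0.0172
grip_force: 0.0
```

{"op": "jog_arm", "data": {"series": [[[-0.128,0.034,0],-0.25,0],[[-0.128,0.034,0],-0.25,0],[[-0.128,0.034,0],-0.25,0],[[-0.128,0.034,0],-0.25,0],[[-0.128,0.034,0],-0.25,0]]}}

```text
time: 23.5
tcp_pos: [0.4903, -0.2846, 0.1501]
tool_rot: [-2.221, -2.221, -0.0]
force: [0.1, 0.4, 0.3]
gripper_width: 0.0006
grip_force: 0.0
```

{"op": "jog_arm", "data": {"series": [[[0,0,0.1],0,0],[[0,0,0.2],0,0],[[0,0,0.23],0,0],[[0,0,0.23],0,0],[[0,0,0.23],0,0]]}}

```text
time: 24.0
tcp_pos: [0.4908, -0.2867, 0.0372]
tool_rot: [2.22, 2.22, 0.0]
force: [-0.0, -0.6, 1.2]
gripper_width: 0.0005
grip_force: 0.0
```

{"op": "jog_arm", "data": {"series": [[[0,0.012,0],0,0],[[0,0.024,0],0,0],[[0,0.036,0],0,0],[[0,0.048,0],0,0],[[0,0.06,0],0,0],[[0,0.072,0],0,0],[[0,0.084,0],0,0],[[0,0.096,0],0,0],[[0,0.108,0],0,0],[[0,0.12,0],0,0],[[0,0.132,0],0,0],[[0,0.132,0],0,0]]}}

```text
time: 25.2
tcp_pos: [0.5561, -0.2868, 0.0352]
tool_rot: [-2.221, -2.221, 0.002]
force: [-2.4, -2.4, -0.8]
gripper_width: 0.0005
grip_force: 1.5
```

{"op": "jog_arm", "data": {"series": [[[0,-0.04,0],0,0],[[0,-0.09,0],0,0],[[0,-0.132,0],0,0],[[0,-0.132,0],0,0],[[0,-0.132,0],0,0],[[0,-0.132,0],0,0]]}}

```text
time: 25.8
tcp_pos: [0.4911, -0.2862, 0.0356]
tool_rot: [2.22, 2.222, 0.001]
force: [-0.1, 0.3, -1.0]
gripper_width: 0.0004
grip_force: 0.0
```

```bash
python3 - <<'E'
from plan import *
from bl import blobs
blobs('top');blobs('scene'); print(pose())
p,d=grab('top'); cv2.imwrite('pics/c7.png',cv2.resize(p[90:260,260:450,::-1],None,fx=3,fy=3))
E
```

```text
top [352. 215.] [464.9 -85.2] [43.5 69.7] 88.4 ztop 0.0705
top [309. 171.] [589.   20.8] [54.6 55.3] 89.0 ztop 0.0707
top [384. 145.] [ 660.5 -186. ] [21.7 19.3] 89.0 ztop 0.0442
top [322. 141.] [667.9 -17. ] [55.  56.1] 89.0 ztop 0.0711
scene [309. 211.] [452. -86.] [47.9 77.6] 80.7 ztop 0.0683
scene [311. 184.] [571.5  12. ] [68.5 73.3] 87.7 ztop 0.0679
scene [336. 178.] [660.3 -18.6] [47.1 51.9] 44.0 ztop 0.0686
[ 0.4907202  -0.28626875  0.03543667  0.05289935]
```

View pics/c7.png

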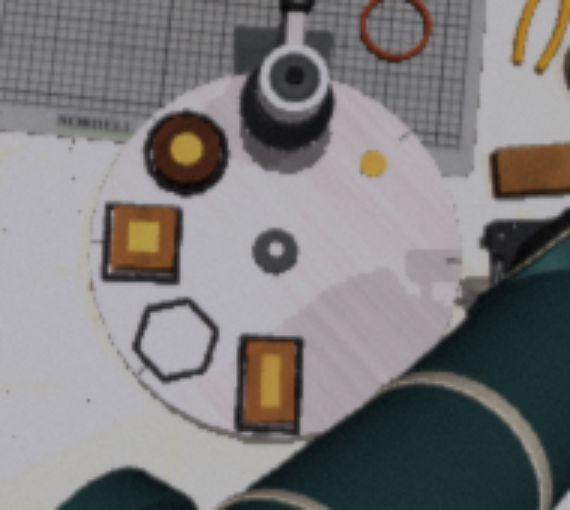

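One click registered and all three blanks are still seated (round at 187,150, square at 143,240, oblong at 270,385). Next is the second stroke, then a 2 s dwell for the round.

{"op": "jog_arm", "data": {"series": [[[0,0.012,0],0,0],[[0,0.024,0],0,0],[[0,0.036,0],0,0],[[0,0.048,0],0,0],[[0,0.06,0],0,0],[[0,0.072,0],0,0],[[0,0.084,0],0,0],[[0,0.096,0],0,0],[[0,0.108,0],0,0],[[0,0.12,0],0,0],[[0,0.132,0],0,0],[[0,0.132,0],0,0]]}}

```text
time: 27.15
tcp_pos: [0.5561, -0.2868, 0.0353]
tool_rot: [-2.221, -2.221, 0.001]
force: [-2.9, -1.2, -0.6]
gripper_width: 0.0004
grip_force: 1.5
```

{"op": "jog_arm", "data": {"series": [[[0,-0.04,0],0,0],[[0,-0.09,0],0,0],[[0,-0.132,0],0,0],[[0,-0.132,0],0,0],[[0,-0.132,0],0,0],[[0,-0.132,0],0,0],[[0,-0.132,0],0,0],[[0,-0.132,0],0,0],[[0,-0.132,0],0,0],[[0,-0.132,0],0,0],[[0,-0.132,0],0,0],[[0,-0.132,0],0,0]]}}

```text
time: 28.35
tcp_pos: [0.4899, -0.2864, 0.0355]
tool_rot: [2.221, 2.221, -0.0]
force: [0.0, 0.7, -0.5]
gripper_width: 0.0004
grip_force: 0.0
```

{"op": "jog_arm", "data": {"series": [[[0,0,0],0,0],[[0,0,0],0,0],[[0,0,0],0,0],[[0,0,0],0,0],[[0,0,0],0,0],[[0,0,0],0,0],[[0,0,0],0,0],[[0,0,0],0,0],[[0,0,0],0,0],[[0,0,0],0,0],[[0,0,0],0,0],[[0,0,0],0,0]]}}

```text
time: 29.55
tcp_pos: [0.49, -0.2864, 0.0355]
tool_rot: [2.221, 2.222, -0.0]
force: [-0.8, 0.7, -0.3]
gripper_width: 0.0004
grip_force: 0.0
```

```bash
python3 - <<'E'
from plan import *
from bl import blobs
blobs('top');blobs('scene'); print(pose())
E
```

```text
top [317. 201.] [505.4  -6. ] [43.1 70.2] 42.4 ztop 0.0708
top [396. 175.] [ 574.6 -214.6] [20.8 19.2] 43.1 ztop 0.0447
top [322. 140.] [668.6 -20.2] [59.4 54.4] 43.3 ztop 0.0709
scene [299. 194.] [496.6  -6. ] [46.6 65.9] 42.1 ztop 0.0685
scene [336. 182.] [651.6 -30.6] [79.8 51.1] 39.9 ztop 0.0679
[ 0.48992148 -0.28641671  0.03550648  0.00529097]
```

{"op": "jog_arm", "data": {"series": [[[0,0.012,0],0,0],[[0,0.024,0],0,0],[[0,0.036,0],0,0],[[0,0.048,0],0,0],[[0,0.06,0],0,0],[[0,0.072,0],0,0],[[0,0.084,0],0,0],[[0,0.096,0],0,0],[[0,0.108,0],0,0],[[0,0.12,0],0,0],[[0,0.132,0],0,0],[[0,0.132,0],0,0]]}}

```text
time: 30.85
tcp_pos: [0.5561, -0.2868, 0.0353]
tool_rot: [-2.221, -2.221, 0.001]
force: [-3.0, -2.2, 0.3]
gripper_width: 0.0004
grip_force: 1.5
```

{"op": "jog_arm", "data": {"series": [[[0,-0.04,0],0,0],[[0,-0.09,0],0,0],[[0,-0.132,0],0,0],[[0,-0.132,0],0,0],[[0,-0.132,0],0,0],[[0,-0.132,0],0,0],[[0,-0.132,0],0,0],[[0,-0.132,0],0,0],[[0,-0.132,0],0,0],[[0,-0.132,0],0,0],[[0,-0.132,0],0,0],[[0,-0.132,0],0,0]]}}

```text
time: 32.05
tcp_pos: [0.4899, -0.2864, 0.0355]
tool_rot: [2.221, 2.221, -0.0]
force: [0.1, 0.4, 0.2]
gripper_width: 0.0001
grip_force: 0.0
```

{"op": "jog_arm", "data": {"series": [[[0,0,0],0,0],[[0,0,0],0,0],[[0,0,0],0,0],[[0,0,0],0,0],[[0,0,0],0,0],[[0,0,0],0,0],[[0,0,0],0,0],[[0,0,0],0,0],[[0,0,0],0,0],[[0,0,0],0,0],[[0,0,0],0,0],[[0,0,0],0,0]]}}

```text
time: 33.25
tcp_pos: [0.4899, -0.2864, 0.0355]
tool_rot: [2.221, 2.222, -0.0]
force: [0.2, 0.2, 0.2]
gripper_width: 0.0003
grip_force: 0.0
```

```bash
python3 - <<'E'
from plan import *
from bl import blobs
blobs('top');blobs('scene'); print(pose())
p,d=grab('top');q,d=grab('scene'); cv2.imwrite('pics/c8.png',np.hstack([cv2.resize(x[b:b+160,a:a+160,::-1],None,fx=2.5,fy=2.5) for x,a,b in [(p,280,90),(q,270,130)]]))
E
```

```text
top [382. 206.] [ 492.7 -173.6] [18.6 18.8] 88.1 ztop 0.0446
top [309. 170.] [589.   20.9] [70.3 44.7] 89.0 ztop 0.0708
top [384. 144.] [ 657.1 -181.6] [55.  56.3] 88.2 ztop 0.0712
scene [311. 184.] [578.3  10.1] [93.8 51.1] 73.0 ztop 0.0683
[ 0.48991899 -0.28645384  0.03549782  0.00399342]
```

View pics/c8.png

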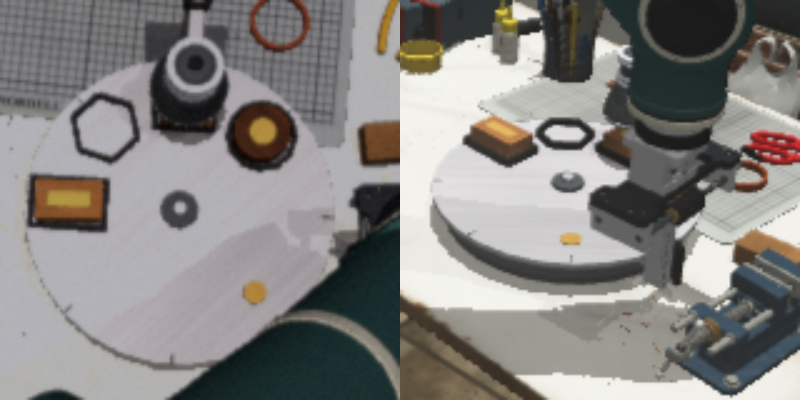

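The square is under the lamp at left-half (185,115) and has cured for 2 s. I'll pass the empty hexagon station and stop at the oblong.

{"op": "jog_arm", "data": {"series": [[[0,0.012,0],0,0],[[0,0.024,0],0,0],[[0,0.036,0],0,0],[[0,0.048,0],0,0],[[0,0.06,0],0,0],[[0,0.072,0],0,0],[[0,0.084,0],0,0],[[0,0.096,0],0,0],[[0,0.108,0],0,0],[[0,0.12,0],0,0],[[0,0.132,0],0,0],[[0,0.132,0],0,0]]}}

```text
time: 34.65
tcp_pos: [0.5561, -0.2868, 0.0353]
tool_rot: [-2.221, -2.221, 0.001]
force: [-2.8, -2.2, -0.7]
gripper_width: 0.0006
grip_force: 1.5
```

{"op": "jog_arm", "data": {"series": [[[0,-0.04,0],0,0],[[0,-0.09,0],0,0],[[0,-0.132,0],0,0],[[0,-0.132,0],0,0],[[0,-0.132,0],0,0],[[0,-0.132,0],0,0],[[0,-0.132,0],0,0]]}}

```text
time: 35.35
tcp_pos: [0.4908, -0.2863, 0.0355]
tool_rot: [2.22, 2.222, 0.0]
force: [-0.2, 0.9, -0.2]
gripper_width: 0.0007
grip_force: 0.0
```

{"op": "jog_arm", "data": {"series": [[[0,0.012,0],0,0],[[0,0.024,0],0,0],[[0,0.036,0],0,0],[[0,0.048,0],0,0],[[0,0.06,0],0,0],[[0,0.072,0],0,0],[[0,0.084,0],0,0],[[0,0.096,0],0,0],[[0,0.108,0],0,0],[[0,0.12,0],0,0],[[0,0.132,0],0,0],[[0,0.132,0],0,0]]}}

```text
time: 36.55
tcp_pos: [0.5561, -0.2868, 0.0353]
tool_rot: [-2.221, -2.221, 0.001]
force: [-2.9, -1.5, -0.4]
gripper_width: 0.0005
grip_force: 1.5
```

{"op": "jog_arm", "data": {"series": [[[0,-0.04,0],0,0],[[0,-0.09,0],0,0],[[0,-0.132,0],0,0],[[0,-0.132,0],0,0],[[0,-0.132,0],0,0],[[0,-0.132,0],0,0],[[0,-0.132,0],0,0],[[0,-0.132,0],0,0],[[0,-0.132,0],0,0],[[0,-0.132,0],0,0],[[0,-0.132,0],0,0],[[0,-0.132,0],0,0]]}}

```text
time: 37.75
tcp_pos: [0.49, -0.2864, 0.0355]
tool_rot: [2.221, 2.221, -0.0]
force: [-0.2, 0.5, -0.2]
gripper_width: 0.0003
grip_force: 0.0
```

{"op": "jog_arm", "data": {"series": [[[0,0,0],0,0],[[0,0,0],0,0],[[0,0,0],0,0],[[0,0,0],0,0],[[0,0,0],0,0],[[0,0,0],0,0],[[0,0,0],0,0],[[0,0,0],0,0],[[0,0,0],0,0],[[0,0,0],0,0],[[0,0,0],0,0],[[0,0,0],0,0]]}}

```text
time: 38.95
tcp_pos: [0.4899, -0.2864, 0.0355]
tool_rot: [2.221, 2.221, -0.0]
force: [0.7, 0.2, -0.1]
gripper_width: 0.0002
grip_force: 0.0
```

```bash
python3 - <<'E'
from plan import *
from bl import blobs
blobs('top');blobs('scene'); print(pose())
p,d=grab('top');q,d=grab('scene'); cv2.imwrite('pics/c9.png',np.hstack([cv2.resize(x[b:b+160,a:a+160,::-1],None,fx=2.5,fy=2.5) for x,a,b in [(p,280,90),(q,270,130)]]))
E
```

```text
top [317. 203.] [504.9  -5. ] [18.9 18.9] 43.8 ztop 0.0441
top [383. 206.] [ 493.7 -171.5] [56.1 55.2] 43.5 ztop 0.0708
top [393. 171.] [ 570.5 -204.6] [49.2 57.9] 87.8 ztop 0.0707
scene [335. 218.] [ 482.4 -168.3] [45.1 45.8] 43.6 ztop 0.0684
scene [356. 187.] [ 652.7 -103.2] [68.6 30.1] 43.6 ztop 0.0665
[ 0.48993379 -0.28642674  0.03550723  0.00493747]
```

View pics/c9.png

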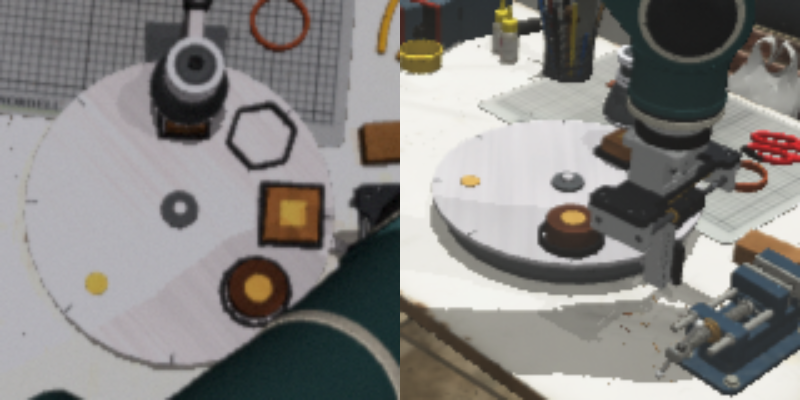

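The oblong is under the lamp at left-half (185,122) and has cured. Three more clicks bring it back to loading.

{"op": "jog_arm", "data": {"series": [[[0,0.012,0],0,0],[[0,0.024,0],0,0],[[0,0.036,0],0,0],[[0,0.048,0],0,0],[[0,0.06,0],0,0],[[0,0.072,0],0,0],[[0,0.084,0],0,0],[[0,0.096,0],0,0],[[0,0.108,0],0,0],[[0,0.12,0],0,0],[[0,0.132,0],0,0],[[0,0.132,0],0,0]]}}

```text
time: 40.35
tcp_pos: [0.5561, -0.2868, 0.0353]
tool_rot: [-2.221, -2.221, 0.001]
force: [-2.4, -1.9, -0.2]
gripper_width: 0.0006
grip_force: 1.5
```

{"op": "jog_arm", "data": {"series": [[[0,-0.04,0],0,0],[[0,-0.09,0],0,0],[[0,-0.132,0],0,0],[[0,-0.132,0],0,0],[[0,-0.132,0],0,0],[[0,-0.132,0],0,0],[[0,-0.132,0],0,0]]}}

```text
time: 41.05
tcp_pos: [0.4907, -0.2863, 0.0354]
tool_rot: [2.22, 2.222, 0.0]
force: [0.3, 0.2, 0.1]
gripper_width: 0.0005
grip_force: 0.0
```

{"op": "jog_arm", "data": {"series": [[[0,0.012,0],0,0],[[0,0.024,0],0,0],[[0,0.036,0],0,0],[[0,0.048,0],0,0],[[0,0.06,0],0,0],[[0,0.072,0],0,0],[[0,0.084,0],0,0],[[0,0.096,0],0,0],[[0,0.108,0],0,0],[[0,0.12,0],0,0],[[0,0.132,0],0,0],[[0,0.132,0],0,0]]}}

```text
time: 42.25
tcp_pos: [0.5561, -0.2868, 0.0353]
tool_rot: [-2.221, -2.221, 0.001]
force: [-2.6, -2.3, -1.3]
gripper_width: 0.0003
grip_force: 1.5
```

{"op": "jog_arm", "data": {"series": [[[0,-0.04,0],0,0],[[0,-0.09,0],0,0],[[0,-0.132,0],0,0],[[0,-0.132,0],0,0],[[0,-0.132,0],0,0],[[0,-0.132,0],0,0],[[0,-0.132,0],0,0]]}}

```text
time: 42.95
tcp_pos: [0.4907, -0.2863, 0.0355]
tool_rot: [2.22, 2.222, 0.0]
force: [0.5, -0.8, 0.0]
gripper_width: 0.0005
grip_force: 0.0
```

{"op": "jog_arm", "data": {"series": [[[0,0.012,0],0,0],[[0,0.024,0],0,0],[[0,0.036,0],0,0],[[0,0.048,0],0,0],[[0,0.06,0],0,0],[[0,0.072,0],0,0],[[0,0.084,0],0,0],[[0,0.096,0],0,0],[[0,0.108,0],0,0],[[0,0.12,0],0,0],[[0,0.132,0],0,0],[[0,0.132,0],0,0]]}}

```text
time: 44.15
tcp_pos: [0.5561, -0.2868, 0.0353]
tool_rot: [-2.221, -2.221, 0.001]
force: [-2.9, -1.9, 0.4]
gripper_width: 0.0003
grip_force: 1.5
```

{"op": "jog_arm", "data": {"series": [[[0,-0.04,0],0,0],[[0,-0.09,0],0,0],[[0,-0.132,0],0,0],[[0,-0.132,0],0,0],[[0,-0.132,-0.08],0,0],[[0,-0.132,-0.16],0,0],[[0,-0.132,-0.24],0,0],[[0,-0.132,-0.24],0,0],[[0,-0.132,-0.24],0,0],[[0,-0.132,-0.24],0,0]]}}

```text
time: 45.15
tcp_pos: [0.4901, -0.2858, 0.1548]
tool_rot: [-2.22, -2.222, 0.0]
force: [-0.1, 0.8, -0.4]
gripper_width: 0.0006
grip_force: 0.0
```

```bash
python3 - <<'E'
from plan import *
from bl import blobs
blobs('top');blobs('scene'); print(pose(),status.state()['time'])
p,d=grab('top');q,d=grab('scene'); cv2.imwrite('pics/c10.png',np.hstack([cv2.resize(x[b:b+160,a:a+160,::-1],None,fx=2.5,fy=2.5) for x,a,b in [(p,280,90),(q,270,130)]]))
E
```

```text
top [380. 207.] [ 491.8 -169.5] [70.7 45.9] 43.3 ztop 0.0707
top [317. 202.] [506.7  -5.5] [54.1 55. ] 41.0 ztop 0.0707
top [307. 170.] [587.7  22.1] [57.2 57.9] 89.0 ztop 0.0712
scene [339. 222.] [ 478.7 -174.1] [80.  41.7] 42.6 ztop 0.0679
scene [297. 195.] [491.5 -13.6] [75.3 51.7] 43.9 ztop 0.0681
scene [309. 182.] [580.5  21. ] [38.8 50.8] 44.0 ztop 0.0689
[ 0.48972369 -0.28608342  0.15454663  0.01601272] 45.25
```

View pics/c10.png

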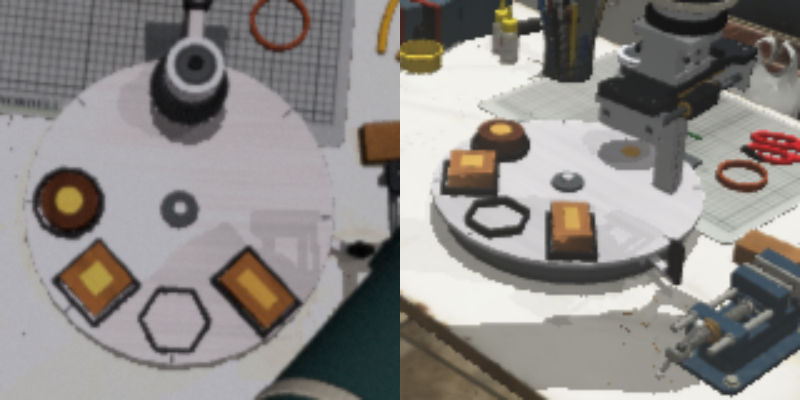

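The table is home again: brass dot under the lamp (right half, 630,152), all three blanks seated, and the lever back at rest. I'm handing the job in.

```bash
python3 -c "
from rig import r
print(r.job_done())"
```

```text
the job is handed in; nothing more can be done
None
```

I handed in the job at about 45 s: the round, square and oblong blanks (there was no hexagon) were each seated and stopped over 2 s under the lamp, and the table is back in its loading position with the lever at rest; no verdict came back.

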